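# Put the silver napkin ring away in the casket's hidden drawer

### The job

Press the brass plate on top of the wooden casket so that its hidden drawer springs open. Then put the broad (tall) napkin ring in the drawer, standing flat on its edge as it stands now, and let go of it; leave the drawer open and leave the slim ring where it lies.

Things in the scene. Friction and masses are not known exactly. Their poses are not given: they have to be found in the camera images.
- plate_top (a point): Centre of the top of the brass push plate (40 x 60 mm, 12 mm proud, 68 mm above bench) on a fixed wooden casket 160 deep x 130 wide x 56 mm high; 35 mm from its back, mid-width. x: casket front to back, y: width, z up. Drawer front faces roughly the robot. Plate goes 8 mm down on a spring (1 to 4 N), from 5 mm down the catch lets go; it rises again when released.
- tray (a point): On the drawer's floor, 12 mm above bench; moves with it; axes as plate_top. Shut: no handle, flush, point hidden 68 mm in front (-x) of plate_top. Freed, it springs out 105 mm to -x in 2 s and stays, point 173 mm in front. The open part is 97 (x) x 104 mm (y) inside, centred on the point; side walls 26 mm high over the floor, 4 thick, front 33 high, 8 thick.
- broad_ring: The broad napkin ring: a plain silver-grey metal tube 42 mm outside, 37 mm inside, 30 mm tall, about 80 g, standing on end on the bench to the robot's left. Origin: centre of its underside; z up along its axis.
- slim_ring: The slim napkin ring, not wanted: same metal and diameters (42, 37 mm), only 10 mm tall, flat on the bench to the robot's left, 100 mm or more from the broad one; they may change places. Origin: centre of its underside. Nothing else stands within 60 mm of either ring or of the casket, its drawer open.
Not all that is in view belongs to the job. What is meant by the broad_ring is not green or purple, and is the larger of those in its own colour.

How it is judged (in metres and radians):
On the way:
1. the drawer has sprung open (at least 82 mm) (horizontal distance between tray and plate_top above 0.15 m), for 0.2 s.
At the end, for the whole second after the job is handed in: The drawer is open by at least 82 mm (tray more than 150 mm from plate_top); the broad ring stands flat on the drawer's floor (underside within 6 mm of it, upright within 10 degrees), inside the drawer (within 50 mm of tray along the drawer and 40 mm across it), at rest (horizontal distance between tray and plate_top above 0.15 m and x of broad_ring in the frame of tray between -0.05 and 0.05 m and y of broad_ring in the frame of tray between -0.04 and 0.04 m and z of broad_ring in the frame of tray between -0.005 and 0.006 m and (angle between broad_ring's own z axis and vertical below 0.17 rad or angle between broad_ring's own z axis and vertical above 2.97 rad) and linear speed of broad_ring below 0.02 m/s); the robot touches nothing.
It fails at once if the slim ring is moved by more than 30 mm (distance of slim_ring from where it was at the start of the episode above 0.03 m).
It also fails if it takes over 48 s, if anything falls off the work surface, if the arm or the gripper's body presses on something with over 40 N, if the wrist force passes 120 N, or if a joint passes its speed limit or range.

### The arm

A 7-joint arm with a two-finger parallel gripper is mounted at the origin on the work surface. World frame = base frame: x ahead of the robot, y to its left, z up, the work surface at z = 0. Lengths are in m, angles in degrees, forces in N, time in s.
With the tool pointing down it reaches from about 0.4 to 0.85 m from the base axis. Payload 6.9 kg.
Tool frame: the origin (TCP) lies on the centre line of the jaws, within the pads' length; the fingertips stand 25 mm ahead of it and the grasp point (between the pads) lies 6 mm ahead of it; z points along the fingers, y is the line along which they close (so a half turn about z gives the same grasp; the last joint's range is limited). The gripper opens to 85 mm and grips with 20 to 120 N. Pads are 22 mm wide; open, the fingers measure 114 mm over their backs; the gripper's body (76 mm by 85 mm) begins 54 mm behind the grasp point. The pads swing forward as they close: fully open they stand 13 mm farther back than shut.
Start: joints at [-63.169, 29.078, -13.613, 85.955, 7.202, 65.827, -8.869], TCP at [0.222, 0.584, 0.256] pointing down, gripper open.
Joint ranges: [-176.47, 176.47], [-13.61, 117.27], [-81.72, 77.17], [0.22, 143.17], [-87.28, 267.28], [10, 112.55], [-165.47, 165.47]. Speed limits (degrees/s): [136.94, 136.94, 180, 180, 180, 180, 180].

### API

Orientations are given as [roll, pitch, yaw] about the fixed x, y, z axes, in that order (R = Rz(yaw) Ry(pitch) Rx(roll)).
In Python, from bench import manip gives the robot as it stands.
- The arm moves only by the shell command python3 -m handwheel 'ROWS'. ROWS is JSON, a list of rows, each a list of 5 numbers: the finger opening in m, from 0 to 0.0854, then the shift along the tool's x, y, z in m, then the turn about the tool's z in rad. A call has exactly 10 rows; each row shifts and turns the commanded pose from where the row before left it, along the tool's axes as they then stand; what a row does not reach is not made up. A row lasts 1/10 s, in which the tool goes at most 50 mm and 8.59 degrees, less where a joint would pass 70% of its speed; a pose out of reach is approached as far as the arm can. A call is refused whole if a number of a shift passes 0.05 or a number of a turn 0.15, either way. A call with a gripper value outside its range is refused whole. The fingers move at their own pace and stop on an object; the grip force is fixed at half the most. Time passes only in rows, so rows that do not move let the fingers close, or fill a call up. It gives the time, the measured TCP pose, the force, the opening and the grip force at its end, in the units of the state.
- manip.state(): the state, without advancing time (a new reading comes with each control period).
- manip.capture(name): name is "scene" or "top"; returns (picture, depth): 384x512x3 uint8, red, green, blue; 384x512 float32, m along the optical axis (not along the pixel's ray), 0 where there is no reading.
- manip.camera_model(name): a dict with "fov_y" (degrees; the focal length in pixels is half the picture's height over the tangent of half this angle, whatever the lens; pixels are square), "cx", "cy" (the principal point, pixels), "R" (3x3) and "t" (3): a world point X has camera coordinates R X + t. Camera axes: x right, y down, z forward; pixel columns grow to the right and rows downward; lengths in m; the calibration is good to about 2 mm. A picture is of the moment at which its call begins. camera_model takes no time and is no camera call.
- manip.job_done(): hands the job in; it is judged then, once.
Trained networks look in the newest picture that a camera, given by its name, has taken for a name from the list of things; names that differ only in an ending like _2 or _b are one class to them, and where a whole thing is asked for, a point or a joint stands for the part that bears it (a point fixed in the world has none). Each returns a list of dicts, best first, with "conf" (0 to 1); they miss things now and then, are a little off and sometimes report something else, mostly with a low value. They report only what shows in the picture. A call takes as long as a camera call. They do not tell look-alikes from the thing itself.
- manip.look_for(camera, thing): "extent" ([left, top, right, bottom] in pixels, round what is visible of it).
The state is a dict: "time_s": time; "joint_pos": joint angles; "qd": joint speeds; "effort": joint torques, N m; "tcp_pos": TCP position; "tcp_rot": TCP orientation; "contact_force": force on the tool from outside, world axes, zero at the start; "ft_torque": the same for the moment, N m; "opening": finger opening in m; "gripper_force": force on a finger pad.
Only numpy, scipy, OpenCV 4.12 (cv2) and the standard library are available. Lean on these libraries where they do the work, as an engineer would, in place of code of your own. Each camera call takes 0.05 s, during which the arm holds its last target. There are 200 camera calls.

## Working session

There is one attempt and no reset: what is moved stays moved. The work goes in short steps, Python scripts to look and compute and a shell command to move; the robot and the scene stay as the last step left them, time stands still between calls to the robot, and variables do not carry over. Pictures are saved under pics/ and viewed, at most 10 in all, crops included, and the job is handed in when it is done.

```bash
mkdir -p pics
cat > h.py <<'E'
import numpy as np, cv2
from bench import manip
def world(cam,dep,u,v):
    m=manip.camera_model(cam); f=dep.shape[0]/2/np.tan(np.radians(m['fov_y']/2))
    u=np.asarray(u,float);v=np.asarray(v,float);z=dep[v.astype(int),u.astype(int)]
    P=np.stack([(u-m['cx'])/f*z,(v-m['cy'])/f*z,z],-1)
    return (P-np.array(m['t']))@np.array(m['R'])
E
python3 - <<'E'
from h import *
ims=[]
for c in ['scene','top']:
    p,d=manip.capture(c); np.save(c+'.npy',d); cv2.imwrite('pics/%s0.png'%c,p[:,:,::-1])
    m=manip.camera_model(c);print(c,m)
    for t in ['plate_top','tray','broad_ring','slim_ring']:
        for r in manip.look_for(c,t)[:4]:
            e=r['extent'];u=(e[0]+e[2])/2;v=(e[1]+e[3])/2
            print(t,np.round(e),round(r['conf'],2),world(c,d,u,v).round(3))
s=manip.state();print(s['tcp_pos'],s['tcp_rot'],s['time_s'])
E
```

```text
scene {'fov_y': 43.73081538066088, 'cx': 260.94216224423155, 'cy': 187.8735584710232, 'R': array([[-0.37514506,  0.92694202,  0.00668334],
       [ 0.58217862,  0.24121331, -0.77645618],
       [-0.72134197, -0.2873928 , -0.63013581]]), 't': array([ 0.15928373, -0.28233375,  1.30910427])}
plate_top [ 96. 169. 135. 191.] 0.9 [ 0.633 -0.199  0.068]
broad_ring [290. 224. 302. 238.] 0.61 [ 0.565  0.125 -0.002]
broad_ring [246. 198. 264. 219.] 0.61 [ 0.538  0.034 -0.   ]
broad_ring [288. 186. 313. 215.] 0.6 [0.488 0.108 0.005]
broad_ring [324. 175. 348. 193.] 0.59 [0.409 0.157 0.002]
slim_ring [379. 235. 408. 256.] 0.52 [0.536 0.295 0.001]
top {'fov_y': 43.922199428112734, 'cx': 259.967363764678, 'cy': 187.29749192763975, 'R': array([[-0.08581028, -0.99630847,  0.00245475],
       [-0.97302193,  0.08327453, -0.21515967],
       [ 0.21416099, -0.02085143, -0.9765758 ]]), 't': array([0.09179684, 0.55020932, 0.89001869])}
plate_top [367. 134. 400. 153.] 0.77 [ 0.624 -0.211  0.069]
plate_top [218. 214. 237. 231.] 0.59 [0.5   0.117 0.001]
tray [354. 207. 396. 215.] 0.56 [ 0.498 -0.195 -0.003]
broad_ring [219. 212. 238. 232.] 0.72 [0.501 0.115 0.001]
broad_ring [212. 184. 221. 186.] 0.62 [0.583 0.135 0.001]
broad_ring [255. 190. 270. 201.] 0.45 [0.551 0.039 0.   ]
slim_ring [132. 202. 154. 218.] 0.51 [0.541 0.292 0.001]
[0.22184861 0.58425419 0.25622249] [-1.79992425e+02  1.37034303e-03  1.59211874e+02] 0.5
```

View pics/scene0.png

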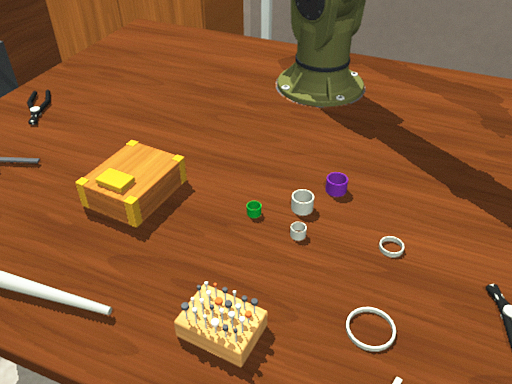

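View pics/top0.png

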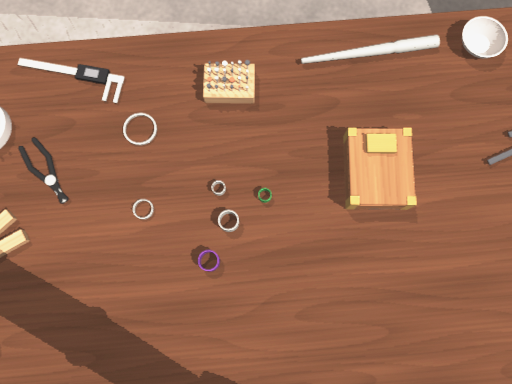

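The scene view shows the casket at (133,180) with its plate at (115,181). The broad silver ring is at (303,202), or (228,221) in the top view. A smaller silver decoy is at (299,231), and the green, purple and slim (392,246) rings are also visible. Next I'll measure these by depth.

```bash
cat > m.py <<'E'
from h import *
for c,pb,cb,rb in [('scene',(85,160,145,200),(70,135,195,230),(286,184,318,218)),('top',(360,128,405,158),(335,120,425,215),(214,207,243,236))]:
    d=np.load(c+'.npy')
    def box(b):
        u,v=np.meshgrid(np.arange(b[0],b[2]),np.arange(b[1],b[3])); return world(c,d,u.ravel(),v.ravel())
    P=box(pb);P=P[abs(P[:,2]-.068)<.004]; r=cv2.minAreaRect((P[:,:2]*1000).astype(np.float32));print(c,'plate',r,P[:,2].mean())
    P=box(cb);P=P[abs(P[:,2]-.056)<.006]; r=cv2.minAreaRect((P[:,:2]*1000).astype(np.float32));print(c,'casket',r)
    P=box(rb);P=P[(P[:,2]>.024)&(P[:,2]<.036)]; print(c,'ring',len(P),cv2.minEnclosingCircle((P[:,:2]*1000).astype(np.float32)),P[:,2].max())
E
python3 m.py
```

```text
scene plate ((628.0845336914062, -207.57568359375), (62.473297119140625, 41.3369026184082), 83.96990966796875) 0.06791077785016565
scene casket ((583.2550048828125, -203.69338989257812), (134.61453247070312, 163.09872436523438), 84.69549560546875)
scene ring 159 ((503.3094482421875, 116.14521789550781), 22.58151626586914) 0.03252777195054752
top plate ((624.9719848632812, -206.69540405273438), (60.640499114990234, 38.644309997558594), 84.51639556884766) 0.06786971523959018
top casket ((581.1265258789062, -202.792236328125), (132.380615234375, 161.2240447998047), 84.63951110839844)
top ring 83 ((500.7544860839844, 115.22962188720703), 20.9055118560791) 0.033649608617959736
```

```bash
cat > go.py <<'E'
import sys,numpy as np
from scipy.spatial.transform import Rotation as R
from bench import manip
x=np.array(list(map(float,sys.argv[1:4])));s=manip.state()
r=R.from_euler('xyz',s['tcp_rot'],degrees=True)
d=r.inv().apply(x-s['tcp_pos']);print('t',s['time_s'],'tool shift',d.round(4),'yaw',np.round(s['tcp_rot'],1),'tcp',np.round(s['tcp_pos'],4),'F',np.round(s['contact_force'],1),s['opening'])
E
python3 -m handwheel '[[0,0,0,0,-0.1345],[0,0,0,0,-0.1345],[0,-0.02,-0.032,0,0],[0,-0.022,-0.034,0,0],[0,-0.022,-0.034,0,0],[0,-0.022,-0.034,0,0],[0,-0.022,-0.034,0,0],[0,-0.022,-0.034,0,0],[0,-0.022,-0.034,0,0],[0,-0.022,-0.034,0,0]]'; python3 go.py 0.6265 -0.207 0.11
```

```text
time_s: 1.5
tcp_pos: [0.3704, 0.2977, 0.2566]
tcp_rot: [180.0, 0.0, 174.6]
contact_force: [2.1, 1.1, 0.6]
opening: -0.0
gripper_force: 0.0
t 1.5 tool shift [-0.3022 -0.4786  0.1465] yaw [180.    0.  174.6] tcp [0.3704 0.2977 0.2566] F [2.1 1.1 0.6] -4.520189148203407e-05
```

```bash
python3 -m handwheel '[[0,-0.022,-0.034,0,0],[0,-0.022,-0.034,0,0],[0,-0.022,-0.034,0,0],[0,-0.022,-0.034,0,0],[0,-0.022,-0.034,0,0],[0,-0.022,-0.034,0,0],[0,-0.022,-0.034,0.02,0],[0,-0.022,-0.034,0.02,0],[0,-0.022,-0.034,0.02,0],[0,-0.022,-0.034,0.02,0]]'; python3 -m handwheel '[[0,-0.022,-0.034,0.02,0],[0,-0.022,-0.034,0.02,0],[0,-0.022,-0.034,0.014,0],[0,-0.016,-0.034,0.012,0],[0,0,0,0,0],[0,0,0,0,0],[0,0,0,0,0],[0,0,0,0,0],[0,0,0,0,0],[0,0,0,0,0]]';  python3 go.py 0.6265 -0.207 0.093
```

```text
time_s: 2.5
tcp_pos: [0.5577, -0.0614, 0.1758]
tcp_rot: [180.0, 0.0, 174.6]
contact_force: [1.2, -0.3, -0.0]
opening: 0.0001
gripper_force: 0.0
time_s: 3.5
tcp_pos: [0.626, -0.2022, 0.1108]
tcp_rot: [-180.0, 0.0, 174.7]
contact_force: [-0.5, -0.5, 0.4]
opening: 0.0001
gripper_force: 0.0
t 3.5 tool shift [-0.0009 -0.0047  0.0178] yaw [-180.     0.   174.7] tcp [ 0.626  -0.2022  0.1108] F [-0.5 -0.5  0.4] 7.34093059485583e-05
```

```bash
python3 -m handwheel '[[0,0,-0.005,0.005,0],[0,0,0,0.006,0],[0,0,0,0.005,0],[0,0,0,0.003,0],[0,0,0,0.003,0],[0,0,0,0.003,0],[0,0,0,0,0],[0,0,0,0,0],[0,0,0,0,0],[0,0,0,0,0]]';  python3 - <<'E'
from h import *
p,d=manip.capture('scene');np.save('scene1.npy',d);cv2.imwrite('pics/s1.png',cv2.resize(p[100:260,50:330,::-1],None,fx=2,fy=2))
E
```

```text
time_s: 4.5
tcp_pos: [0.6252, -0.2082, 0.0853]
tcp_rot: [-180.0, -0.0, 174.6]
contact_force: [-2.0, -2.4, 4.0]
opening: 0.0002
gripper_force: 1.7
```

View pics/s1.png

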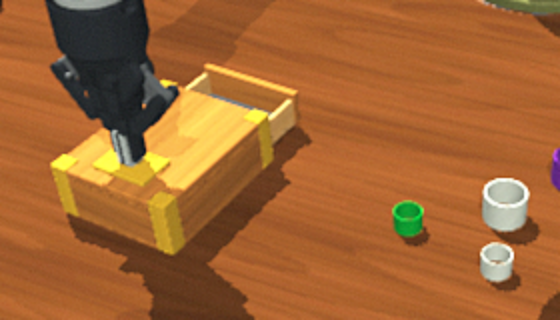

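The drawer is springing open, seen at crop (250,100). I'll lift off and go to the broad ring.

```bash
python3 -m handwheel '[[0,0,0,-0.01,0],[0,0,0,-0.03,0],[0.07,0,0,-0.03,0],[0.07,0.015,0.031,0,0],[0.07,0.015,0.031,0,0],[0.07,0.015,0.031,0,0],[0.07,0.015,0.031,0,0],[0.07,0.015,0.031,0,0],[0.07,0.015,0.031,0,0],[0.07,0.015,0.031,0,0]]'; python3 -m handwheel '[[0.07,0.015,0.031,0,0],[0.07,0.015,0.031,0,0],[0.07,0.015,0.031,0,0],[0.07,0,0,0,0],[0.07,0,0,0,0],[0.07,0,0,0,0],[0.07,0,0,0,0],[0.07,0,0,0,0],[0.07,0,0,0,0],[0.07,0,0,0,0]]'; python3 go.py 0.502 0.1155 0.031;python3 - <<'E'
from h import *
p,d=manip.capture('top');np.save('top1.npy',d);cv2.imwrite('pics/t1.png',cv2.resize(p[110:290,190:440,::-1],None,fx=3,fy=3))
p,d=manip.capture('scene');np.save('scene1.npy',d);cv2.imwrite('pics/s2.png',p[:,:,::-1])
for c in['scene','top']:print(c,manip.look_for(c,'tray')[:1])
E
```

```text
time_s: 5.55
tcp_pos: [0.5409, 0.0199, 0.1559]
tcp_rot: [179.9, 0.1, 174.7]
contact_force: [-0.1, 0.6, -0.1]
opening: 0.07
gripper_force: 0.0
time_s: 6.55
tcp_pos: [0.5052, 0.1143, 0.1552]
tcp_rot: [-180.0, -0.0, 174.6]
contact_force: [-0.2, -0.8, 0.5]
opening: 0.0697
gripper_force: 0.0
t 6.55 tool shift [0.0033 0.0009 0.1242] yaw [-180.    -0.   174.6] tcp [0.5052 0.1143 0.1552] F [-0.2 -0.8  0.5] 0.06972411326818241
scene [{'extent': [142.9, 122.0, 209.7, 172.4], 'conf': 0.79}]
top [{'extent': [348.1, 205.8, 409.3, 262.1], 'conf': 0.88}]
```

View pics/t1.png

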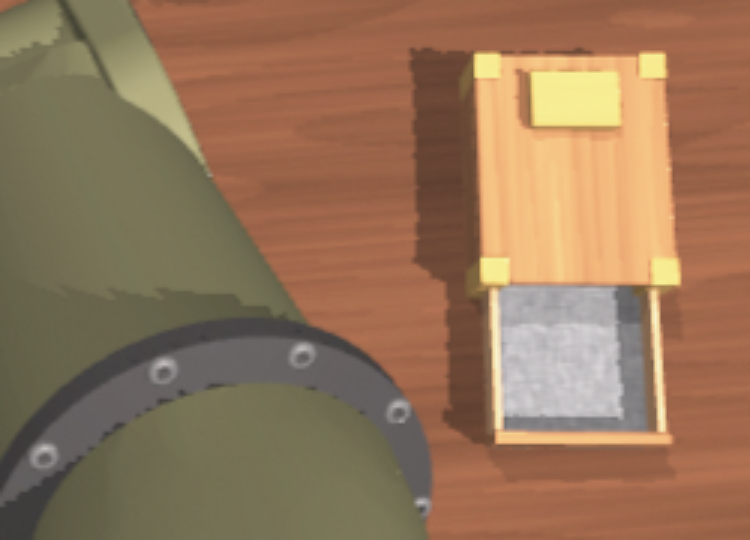

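View pics/s2.png

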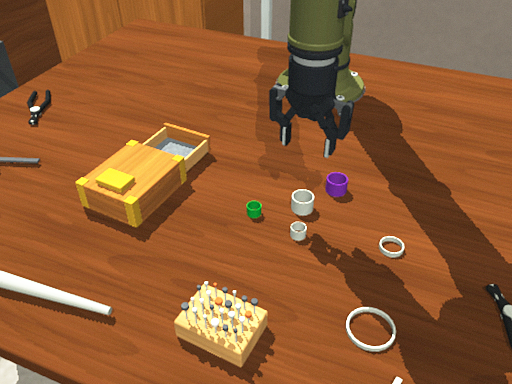

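The drawer is fully open (top crop 490–670, 285–440). The ring is untouched at (303,202). I'll descend and grip it, and check the drawer centre by depth.

```bash
python3 -m handwheel '[[0.07,0.003,0.001,0.02,0],[0.07,0,0,0.025,0],[0.07,0,0,0.025,0],[0.07,0,0,0.02,0],[0.07,0,0,0.015,0],[0.07,0,0,0.01,0],[0.07,0,0,0.009,0],[0.07,0,0,0,0],[0.07,0,0,0,0],[0.07,0,0,0,0]]'; python3 -m handwheel '[[0.03,0,0,0,0],[0.03,0,0,0,0],[0.03,0,0,0,0],[0.03,0,0,0,0],[0.03,0,0,0,0],[0.03,0,0,0,0],[0.03,0,0,0,0],[0.03,0,0,0,0],[0.03,0,0,0,0],[0.03,0,0,0,0]]'; python3 go.py 0.4543 -0.191 0.15
python3 - <<'E'
from h import *
d=np.load('top1.npy');u,v=np.meshgrid(np.arange(340,425),np.arange(195,270));P=world('top',d,u.ravel(),v.ravel())
for lo,hi in[(.006,.017),(.03,.05)]:
    Q=P[(P[:,2]>lo)&(P[:,2]<hi)];print(len(Q),cv2.minAreaRect((Q[:,:2]*1000).astype(np.float32)),Q.mean(0))
E
```

```text
time_s: 7.75
tcp_pos: [0.5026, 0.1161, 0.0319]
tcp_rot: [180.0, 0.1, 174.6]
contact_force: [-0.6, -0.5, 0.3]
opening: 0.07
gripper_force: 0.0
time_s: 8.75
tcp_pos: [0.5025, 0.116, 0.0322]
tcp_rot: [180.0, 0.1, 174.6]
contact_force: [-2.3, -1.0, 6.7]
opening: 0.0403
gripper_force: 59.5
t 8.75 tool shift [ 0.019  -0.3101 -0.1179] yaw [1.800e+02 1.000e-01 1.746e+02] tcp [0.5025 0.116  0.0322] F [-2.3 -1.   6.7] 0.04029089692058206
2455 ((462.4151916503906, -186.7403564453125), (117.76242065429688, 137.34613037109375), 87.06864929199219) [ 0.45678225 -0.19330505  0.01209591]
632 ((457.45361328125, -187.76779174804688), (130.5449981689453, 125.65462493896484), 81.73124694824219) [ 0.43237557 -0.18761706  0.04048675]
```

```bash
python3 -m handwheel '[[0.03,0,0,-0.02,0],[0.03,0,0,-0.03,0],[0.03,0,0,-0.03,0],[0.03,0,0,-0.02,0],[0.03,0.001,-0.015,0,0],[0.03,0.002,-0.03,0,0],[0.03,0.002,-0.03,0,0],[0.03,0.002,-0.03,0,0],[0.03,0.002,-0.03,0,0],[0.03,0.002,-0.03,0,0]]'; python3 -m handwheel '[[0.03,0.002,-0.03,0,0],[0.03,0.002,-0.03,0,0],[0.03,0.002,-0.03,0,0],[0.03,0.002,-0.03,0,0],[0.03,0.001,-0.025,0,0],[0.03,0,0,0,0],[0.03,0,0,0,0],[0.03,0,0,0,0],[0.03,0,0,0,0],[0.03,0,0,0,0]]';python3 go.py 0.455 -0.191 0.0445
python3 - <<'E'
from h import *
p,d=manip.capture('scene');cv2.imwrite('pics/s3.png',cv2.resize(p[40:240,50:330,::-1],None,fx=2,fy=2))
E
```

```text
time_s: 9.75
tcp_pos: [0.4744, -0.0493, 0.1304]
tcp_rot: [-180.0, -0.1, 174.6]
contact_force: [0.6, 0.1, -0.8]
opening: 0.0406
gripper_force: 60.8
time_s: 10.75
tcp_pos: [0.4534, -0.1899, 0.1312]
tcp_rot: [180.0, -0.0, 174.7]
contact_force: [0.2, -0.3, -1.2]
opening: 0.0402
gripper_force: 60.8
t 10.75 tool shift [-0.0017 -0.001   0.0867] yaw [180.   -0.  174.7] tcp [ 0.4534 -0.1899  0.1312] F [ 0.2 -0.3 -1.2] 0.040234527905865625
```

View pics/s3.png

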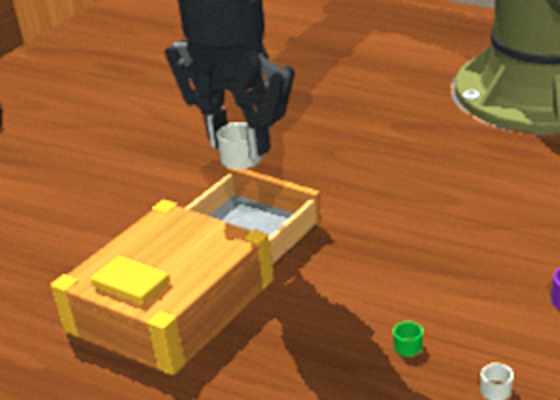

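The ring is held upright above the drawer (crop 240,145). I'll lower it now.

```bash
python3 -m handwheel '[[0.03,-0.001,-0.001,0.015,0],[0.03,0,0,0.02,0],[0.03,0,0,0.02,0],[0.03,0,0,0.01,0],[0.03,0,0,0.01,0],[0.03,0,0,0.006,0],[0.03,0,0,0.003,0],[0.03,0,0,0.002,0],[0.03,0,0,0,0],[0.03,0,0,0,0]]'; python3 go.py 0.455 -0.191 0.0442
```

```text
time_s: 11.8
tcp_pos: [0.4543, -0.192, 0.0456]
tcp_rot: [-180.0, 0.0, 174.6]
contact_force: [-0.1, 0.1, -0.4]
opening: 0.0401
gripper_force: 60.8
t 11.8 tool shift [-0.0006  0.0011  0.0014] yaw [-180.     0.   174.6] tcp [ 0.4543 -0.192   0.0456] F [-0.1  0.1 -0.4] 0.04011418622391315
```

Next I'll go down the last 1 mm, open to 60 mm and rise.

```bash
python3 -m handwheel '[[0.03,0,0,0.001,0],[0.03,0,0,0,0],[0.045,0,0,0,0],[0.052,0,0,0,0],[0.06,0,0,0,0],[0.06,0,0,0,0],[0.06,0,0,0,0],[0.06,0,0,0,0],[0.06,0,0,0,0],[0.06,0,0,0,0]]'; python3 -m handwheel '[[0.06,0,0,-0.005,0],[0.06,0,0,-0.01,0],[0.06,0,0,-0.02,0],[0.06,0,0,-0.03,0],[0.06,0,0,-0.03,0],[0.06,0,0,-0.03,0],[0.06,0,0,-0.03,0],[0.06,0,0,0,0],[0.06,0,0,0,0],[0.06,0,0,0,0]]'
python3 - <<'E'
from h import *
p,d=manip.capture('scene');cv2.imwrite('pics/s4.png',cv2.resize(p[80:280,50:430,::-1],None,fx=2,fy=2))
u,v=np.meshgrid(np.arange(155,200),np.arange(120,170));P=world('scene',d,u.ravel(),v.ravel())
Q=P[(P[:,2]>.036)&(P[:,2]<.047)&(np.hypot(P[:,0]-.455,P[:,1]+.191)<.035)];print(len(Q),Q[:,2].max(),cv2.minEnclosingCircle((Q[:,:2]*1000).astype(np.float32)))
E
```

```text
time_s: 12.8
tcp_pos: [0.4541, -0.1919, 0.0443]
tcp_rot: [-180.0, 0.0, 174.6]
contact_force: [-0.3, 0.2, -0.2]
opening: 0.06
gripper_force: 0.0
time_s: 13.8
tcp_pos: [0.4535, -0.1917, 0.1988]
tcp_rot: [180.0, -0.1, 174.6]
contact_force: [0.3, 0.3, -0.2]
opening: 0.0597
gripper_force: 0.0
127 0.045460944805947374 ((455.0986328125, -190.27149963378906), 23.419607162475586)
```

View pics/s4.png

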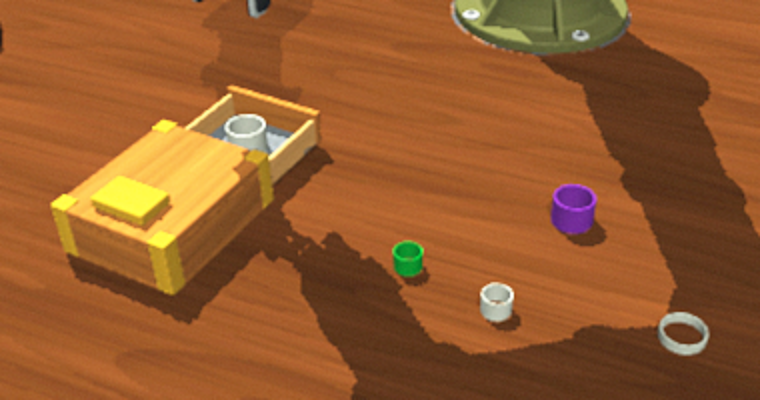

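The ring stands upright in the open drawer (crop 245,132), its rim at about 43 mm. The slim ring hasn't moved, and the gripper is clear.

```bash
python3 -c "
from bench import manip
print(manip.job_done())"
```

```text
the job is handed in; nothing more can be done
None
```

The job is handed in: the drawer sprang open and is still open, the broad ring stands upright in it and is released, and the slim ring was not moved; no verdict was returned.

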